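# Present the press lever level above its cradle

## Task

First pull the cradle's blue dust shutter by its red grip to its end stop, so that the round seat is fully open. Then pick up the green press lever by its balance point (it lies nearer the heavy steel head) and hold it level about 3 cm above the cradle, the steel head centred over the open round seat and the brass tail over the forked rest, never letting the lever touch the cradle and leaving the other things on the bench where they are. Finish while still holding it there, steady, so that I can check its underside: do not lower it or let go.

Things in the scene. Friction and masses are not known exactly. Their poses are not given: they have to be found in the camera images.
- lever_balance (a point): balance point of the loose press lever (0.4 to 0.6 kg): a level green bar of 16 x 16 mm section between a steel head and a brass tail, whose axes are 180 mm apart. The point is in the middle of the bar's section, 47.6 mm from the head's axis (132.4 mm from the tail's), 32 mm above the underside of head and tail. Bar underside 24 mm, top 40 mm above the bench. Axes: x from head to tail, z up
- lever_head (a point): centre of the underside of the press lever's heavy steel head, an upright cylinder 44 mm in diameter and 44 mm high, on which the lever stands (axes: x from head to tail, z up)
- lever_tail (a point): centre of the underside of the press lever's slim brass tail, an upright cylinder 24 mm in diameter and 42 mm high, standing on the bench like the head (axes as the head's)
- seat (a point): centre of the mouth of the cradle's round steel seat (inside diameter 50 mm), 36 mm above the bench. Axes: x from the seat to the forked rest, y the way the shutter opens, z up
- rest (a point): point midway between the two prong tops of the cradle's forked rest, 36 mm above the bench, 180 mm from the seat along the cradle's x (axes as the seat's; prongs 30 mm apart)
- shutter_grip (a point): point in the shutter's red grip, 13 mm below its top. The grip is an upright block 30 mm along the cradle's x, 14 mm along its y, from 41 to 77 mm above the bench, on the blue shutter plate (64 x 64 mm, top at 41 mm), 18 mm to +y of the plate's centre; so it is 18 mm to +y of the seat's centre when shut, 83 mm when open. Axes as the seat's
- shutter (a joint): travel of the shutter in m: 0 shut (plate covers the seat), 0.065 fully open against its end stop; it slides along the cradle's +y with about 1.5 N of friction and stays where it is left
- cradle: the grey cradle, fixed to the bench, base 250 x 80 mm, 12 mm thick, with a wing to +y that carries the shutter's dark guide rails (tops 42 mm above the bench, 66 mm apart inside, ending 108 mm to +y of the seat). Origin at bench height midway between seat and rest; x from seat to rest, y the way the shutter opens, z up
- holder: bystander: green movement holder, 60 mm diameter, 36 mm high, origin at its underside
- tweezers: bystander: blue tweezers lying flat, 120 x 12 x 9 mm, origin at the middle of the underside, x along them
- loupe: bystander: black eye loupe standing up, 38 mm diameter, 32 mm high, origin at its underside
- oil_jar: bystander: amber jar, 36 mm diameter, 40 mm high, origin at its underside
- driver: bystander: small screwdriver with green handle lying flat, 130 mm long, x along it
- cup: bystander: white bowl, 70 mm diameter, 30 mm high, origin at its underside
Things that resemble listed ones, but are neither listed nor needed, are in the scene too. There is more than one size of the part that bears lever_balance; the job needs the smaller.

How it is judged:
By the outcome, as a careful person would: the job done as asked, in the order asked, and still so for the second after the job is handed in, while the arm keeps its last pose, push and grip.
It also fails if it takes over 61 s, if anything falls off the work surface, if the arm or the gripper's body presses on something with over 40 N, if the wrist force passes 120 N, or if a joint passes its speed limit or range.

## Robot

A 6-joint arm with a two-finger parallel gripper is mounted at the origin on the work surface. World frame = base frame: x ahead of the robot, y to its left, z up, the work surface at z = 0. Lengths are in m, angles in rad, forces in N, time in s.
With the tool pointing down it reaches from about 0.375 to 0.9 m from the base axis. Payload 3.1 kg.
Tool frame: the origin (TCP) lies between the finger pads; the fingertips stand 14 mm ahead of it and the grasp point (between the pads) lies 5 mm behind it (robot.finger_overhang is the distance from the TCP to the fingertips, in m); z points along the fingers, y is the line along which they close (so a half turn about z gives the same grasp; the last joint's range is limited). The gripper opens to 87 mm and grips with 3 to 60 N. Pads are 19 mm wide; open, the fingers measure 117 mm over their backs; the gripper's body (75 mm by 190 mm) begins 51 mm behind the grasp point.
Start: joints at [-1.361, 0.527, 1.433, -0, 1.181, -0.178], TCP at [0.237, -0.578, 0.237] pointing down, gripper open.
Joint ranges: [-3.08, 3.08], [-0.75, 2.2], [0.22, 2.44], [-1.43, 4.57], [0, 2.65], [-2.85, 2.85]. Speed limits (rad/s): [2.79, 2.79, 3.14, 3.14, 3.14, 3.14].

## Interface

Orientations are given as a unit quaternion [x, y, z, w].
In Python, from rig import monitor, cams, workorder, robot gives the robot as it stands.
- The arm moves only by the tool send_rows, never from a script. Its argument "moves" is one flat list of numbers, 7 for each row, row after row: the opening, from 0 (shut) to 1 (fully open), then the shift along the world's x, y, z in cm, then the turn, a rotation vector about the world's x, y, z in rad. A call has 1 to 5 rows; each row is the pose to reach, as a shift and turn from the pose commanded when the call began; what a row does not reach only later rows make up. A row lasts 1/12 s, in which the tool goes at most 41.7 mm and 7.16 degrees, less where a joint would pass 70% of its speed; a pose out of reach is approached as far as the arm can. A call with a gripper value outside its range is refused whole. The fingers move at their own pace and stop on an object; "grip_force" is the grip in N (left out, the last holds). Time passes only in rows, so rows that repeat a pose let the fingers close. It gives the time, the measured TCP pose, the force, the opening and the grip force at its end, in the units of the state.
- monitor.get_obs(): the state, without advancing time (a new reading comes with each control period).
- cams.camera(name): name is "side" or "top"; returns a dict with "pixels" (480x640x3 uint8, blue, green, red), "range_z" (480x640 float32, m along the optical axis (not along the pixel's ray), 0 where there is no reading), "fovy" (degrees; the focal length in pixels is half the picture's height over the tangent of half this angle, whatever the lens; pixels are square), "cx", "cy" (the principal point, pixels), "dist_coeffs" ([k1, k2, p1, p2, k3] as OpenCV has them; the pictures are not rectified), "rvec" (rotation vector, rad) and "tvec" (3), from world to camera coordinates, as OpenCV has them. Camera axes: x right, y down, z forward; pixel columns grow to the right and rows downward; lengths in m; the calibration is good to about 2 mm. A picture is of the moment at which its call begins.
- workorder.hand_in(): hands the job in; it is judged then, once.
The state is a dict: "time": time; "q": joint angles; "joint_velocities": joint speeds; "joint_torque": joint torques, N m; "position": TCP position; "tool_rot": TCP orientation; "ft_force": force on the tool from outside, world axes, zero at the start; "moment": the same for the moment, N m; "grip_width": finger opening in m; "grip_force": force on a finger pad.
Only numpy, scipy, OpenCV 4.12 (cv2) and the standard library are available. Lean on these libraries where they do the work, as an engineer would, in place of code of your own. Each camera call takes 0.05 s, during which the arm holds its last target. There are 200 camera calls.

## Working session

There is one attempt and no reset: what is moved stays moved. The work goes in short steps, Python scripts to look and compute and a tool call to move; the robot and the scene stay as the last step left them, time stands still between calls to the robot, and variables do not carry over. Pictures are saved under pics/ and viewed, at most 10 in all, crops included, and the job is handed in when it is done.

Besides the shell and the picture viewer there is one more tool, called as name(argument=value, ...) on one line, values as JSON. send_rows: Moves the arm, as the interface text tells. Its arguments: {"type":"object","properties":{"moves":{"type":"array","items":{"type":"number"}},"grip_force":{"type":"number"}},"required":["moves"]}

```bash
mkdir -p pics; cat > h.py <<'E'
import numpy as np, cv2
from rig import monitor, cams, workorder, robot
def cam(n):
    c=cams.camera(n); f=240/np.tan(np.radians(c["fovy"])/2)
    c["K"]=np.array([[f,0,c["cx"]],[0,f,c["cy"]],[0,0,1]]); c["R"]=cv2.Rodrigues(np.array(c["rvec"],float))[0]
    c["t"]=np.array(c["tvec"],float).reshape(3); c["d"]=np.array(c["dist_coeffs"],float); return c
def rays(c,uv):
    n=cv2.undistortPoints(np.array(uv,float).reshape(-1,1,2),c["K"],c["d"]).reshape(-1,2)
    return np.c_[n,np.ones(len(n))]
def onplane(c,uv,z):
    d=rays(c,uv)@c["R"]; o=-c["R"].T@c["t"]; return o+d*((z-o[2])/d[:,2])[:,None]
def cloud(c):
    v,u=np.mgrid[:480,:640]; r=rays(c,np.c_[u.ravel(),v.ravel()])
    p=(r*c["range_z"].reshape(-1,1)-c["t"])@c["R"]; return p.reshape(480,640,3)
E
python3 - <<'E'
from h import *
for n in("top","side"):
    c=cam(n); cv2.imwrite(f"pics/{n}0.png",c["pixels"]); np.savez(n+"0.npz",P=cloud(c),img=c["pixels"])
    print(n,-c["R"].T@c["t"],c["R"][2],c["K"][0,0],c["d"])
o=monitor.get_obs();print(o["position"],o["tool_rot"],o["time"],o["grip_width"],o["ft_force"])
E
```

```text
top [0.35904692 0.11669822 1.06642378] [ 0.19031987 -0.00831083 -0.98168696] 485.3525776866933 [-0.02777945  0.          0.          0.          0.        ]
side [0.09916948 0.7753317  0.88964838] [ 0.39864089 -0.58968276 -0.70239567] 553.2561967577844 [-0.16021785  0.          0.          0.          0.        ]
[ 0.23682243 -0.57771907  0.23567326] [ 9.81160095e-01  1.93194024e-01 -1.73754122e-05 -9.67670971e-04] 0.1 0.08699454359263438 [-0.53130462  0.56124419  0.55125498]
```

View pics/top0.png

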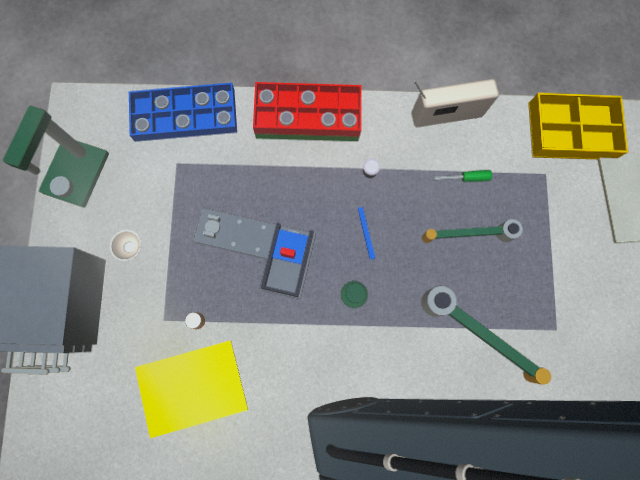

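View pics/side0.png

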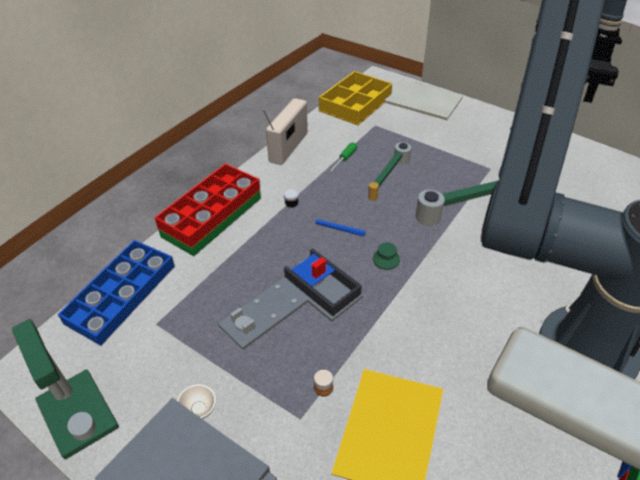

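The top view shows the cradle with its seat under the blue plate (290,245), red grip (288,252) and fork (211,226). The small lever has its head at (512,229) and tail at (430,236). The larger lever (442,300)-(543,376) is the decoy. The side view agrees.

```bash
cat > m.py <<'E'
from h import *
def blob(img,lo,hi,roi,P=None,zlo=None,zhi=None):
    m=cv2.inRange(cv2.cvtColor(img,cv2.COLOR_BGR2HSV),np.array(lo),np.array(hi))
    r=np.zeros_like(m); x0,y0,x1,y1=roi; r[y0:y1,x0:x1]=m[y0:y1,x0:x1]
    if zlo is not None: r[(P[...,2]<zlo)|(P[...,2]>zhi)]=0
    return r
def cen(m): 
    v,u=np.nonzero(m); return [u.mean(),v.mean()],len(u)
E
python3 - <<'E'
from m import *
np.set_printoptions(precision=4,suppress=True)
for n,R in (("top",dict(red=(270,235,310,270),blue=(255,215,320,280),brass=(415,220,445,250),bar=(430,215,515,250),head=(495,212,530,247),rest=(190,200,235,245))),
            ("side",dict(red=(300,245,340,290),blue=(280,245,345,290),brass=(360,175,385,205),bar=(370,145,410,195),head=(388,135,418,170),rest=(215,300,265,345)))):
    c=cam(n); I=c["pixels"]; P=cloud(c)
    for k,lo,hi,z,zr in (("red",(0,150,60),(6,255,255),.077,(.065,.09)),("brass",(10,120,60),(25,255,255),.042,(.03,.055)),("bar",(60,80,30),(90,255,255),.04,(.03,.05)),("blue",(105,150,60),(125,255,255),.041,(.03,.05)),("head",(0,0,0),(180,90,255),.044,(.034,.055)),("rest",(0,0,0),(180,90,255),.036,(.026,.045))):
        m=blob(I,lo,hi,R[k],P,*zr)
        if m.sum()==0: print(n,k,"none");continue
        uv,N=cen(m); q=P[m>0]
        rc=cv2.minAreaRect(onplane(c,np.argwhere(m>0)[:,::-1],z)[:,:2].astype(np.float32))
        print(n,k,np.array(uv),N,"ray",onplane(c,[uv],z)[0,:2],"med",np.median(q,0),"rect",np.array(rc[0]),np.array(rc[1]),rc[2])
E
```

```text
top red [286.8246 251.7193] 57 ray [0.5349 0.1648] med [0.5344 0.1645 0.077 ] rect [0.5351 0.1645] [0.0257 0.0111] 78.81327056884766
top brass [430.7158 234.1368] 95 ray [ 0.588 -0.144] med [ 0.5879 -0.1442  0.0418] rect [ 0.5878 -0.1441] [0.0213 0.024 ] 45.52339553833008
top bar [469.7687 231.8116] 467 ray [ 0.596  -0.2304] med [ 0.596  -0.2312  0.0395] rect [ 0.5958 -0.2301] [0.017  0.1459] 5.564965724945068
top blue [290.2191 244.9846] 712 ray [0.5562 0.1597] med [0.5584 0.1585 0.0409] rect [0.5538 0.1606] [0.0643 0.0632] 78.11775970458984
top head [511.5964 228.365 ] 337 ray [ 0.6053 -0.3216] med [ 0.6051 -0.3214  0.0443] rect [ 0.6072 -0.3183] [0.0497 0.0474] 44.39801025390625
top rest [210.81 224.91] 100 ray [0.597  0.3342] med [0.5975 0.3345 0.0356] rect [0.5971 0.3342] [0.0256 0.0473] 78.32164764404297
side red [318.8409 264.0909] 88 ray [0.5315 0.1673] med [0.5324 0.1654 0.0757] rect [0.5306 0.1675] [0.0361 0.0174] 83.31951904296875
side brass [373.2267 186.7467] 75 ray [ 0.5862 -0.1398] med [ 0.5873 -0.1406  0.0411] rect [ 0.5865 -0.1397] [0.0218 0.0377] 18.61857032775879
side bar [388.4649 167.4649] 228 ray [ 0.5947 -0.2295] med [ 0.5947 -0.2317  0.0399] rect [ 0.5946 -0.232 ] [0.0177 0.141 ] 5.516294956207275
side blue [309.834  270.2801] 482 ray [0.5561 0.165 ] med [0.562  0.1697 0.0416] rect [0.5539 0.1595] [0.0663 0.0663] 78.71625518798828
side head [402.6201 148.3855] 179 ray [ 0.6023 -0.3177] med [ 0.6016 -0.3173  0.0442] rect [ 0.596  -0.2963] [0.0432 0.1042] 15.929413795471191
side rest [242.2549 318.5882] 153 ray [0.5937 0.3366] med [0.608  0.3358 0.0343] rect [0.5936 0.3369] [0.0264 0.0525] 78.70453643798828
```

send_rows(moves=[0.6, 1.5, 3.7, 0, 0, 0, 0.1, 0.6, 3, 7.4, 0, 0, 0, 0.2, 0.6, 4.5, 11.1, 0, 0, 0, 0.3, 0.6, 6, 14.8, 0, 0, 0, 0.4, 0.6, 7.5, 18.5, 0, 0, 0, 0.5])

```text
time: 0.62
position: [0.3121, -0.3915, 0.2364]
tool_rot: [0.902, 0.432, 0.0, -0.0]
ft_force: [0.9, -0.7, 0.2]
grip_width: 0.0614
grip_force: 0.0
```

send_rows(moves=[0.6, 1.5, 3.7, 0, 0, 0, 0.1, 0.6, 3, 7.4, 0, 0, 0, 0.2, 0.6, 4.5, 11.1, 0, 0, 0, 0.3, 0.6, 6, 14.8, 0, 0, 0, 0.4, 0.6, 7.5, 18.5, 0, 0, 0, 0.479])

```text
time: 1.03
position: [0.3872, -0.2065, 0.2366]
tool_rot: [0.774, 0.633, 0.0, 0.0]
ft_force: [0.8, -1.0, 0.0]
grip_width: 0.0524
grip_force: 0.0
```

send_rows(moves=[0.6, 1.5, 3.7, -1, 0, 0, 0, 0.6, 3, 7.4, -2, 0, 0, 0, 0.6, 4.5, 11.1, -3, 0, 0, 0, 0.6, 6, 14.8, -4, 0, 0, 0, 0.6, 7.5, 18.5, -5, 0, 0, 0])

```text
time: 1.45
position: [0.4624, -0.0214, 0.1862]
tool_rot: [0.775, 0.632, 0.0, 0.0]
ft_force: [0.4, 0.3, 0.2]
grip_width: 0.0526
grip_force: 0.0
```

send_rows(moves=[0.6, 1.5, 3.7, -1, 0, 0, 0, 0.6, 3, 7.4, -2, 0, 0, 0, 0.6, 4.5, 11.1, -3, 0, 0, 0, 0.6, 6, 14.8, -4, 0, 0, 0, 0.6, 7.2, 18.5, -5, 0, 0, 0])

```text
time: 1.87
position: [0.535, 0.1638, 0.136]
tool_rot: [0.775, 0.632, 0.0, 0.0]
ft_force: [0.7, -0.6, -0.6]
grip_width: 0.0521
grip_force: 0.0
```

send_rows(moves=[0.6, 0, 0.1, -2.5, 0, 0, 0, 0.6, 0, 0.1, -5, 0, 0, 0, 0.6, 0, 0.1, -6.5, 0, 0, 0, 0.6, 0, 0.1, -7.5, 0, 0, 0, 0.6, 0, 0.1, -7.5, 0, 0, 0])

```text
time: 2.28
position: [0.5325, 0.1626, 0.0594]
tool_rot: [0.775, 0.632, -0.002, -0.001]
ft_force: [0.4, 0.2, 0.1]
grip_width: 0.0517
grip_force: 0.0
```

send_rows(moves=[0, 0, 0, 0, 0, 0, 0, 0, 0, 0, 0, 0, 0, 0, 0, 0, 0, 0, 0, 0, 0, 0, 0, 0, 0, 0, 0, 0, 0, 0, 0, 0, 0, 0, 0], grip_force=15)

```text
time: 2.7
position: [0.5345, 0.1626, 0.0625]
tool_rot: [0.775, 0.632, 0.001, 0.0]
ft_force: [1.0, -0.5, 0.3]
grip_width: 0.0263
grip_force: 0.0
```

send_rows(moves=[0, 0, 0, 0, 0, 0, 0, 0, 0, 0, 0, 0, 0, 0, 0, 0, 0, 0, 0, 0, 0])

```text
time: 2.95
position: [0.5346, 0.1626, 0.062]
tool_rot: [0.775, 0.632, 0.001, 0.0]
ft_force: [0.5, -0.6, 2.9]
grip_width: 0.014
grip_force: 15.0
```

send_rows(moves=[0, -1, 0.2, 0, 0, 0, 0, 0, -2, 0.4, 0, 0, 0, 0, 0, -3, 0.6, 0, 0, 0, 0, 0, -4, 0.8, 0, 0, 0, 0, 0, -4.9, 1, 0, 0, 0, 0])

```text
time: 3.37
position: [0.4838, 0.1731, 0.062]
tool_rot: [0.775, 0.632, 0.0, 0.0]
ft_force: [0.9, -0.7, 5.3]
grip_width: 0.0136
grip_force: 15.0
```

send_rows(moves=[0, -0.3, 0.06, 0, 0, 0, 0, 0, -0.6, 0.12, 0, 0, 0, 0, 0, -0.9, 0.18, 0, 0, 0, 0, 0, -1.2, 0.24, 0, 0, 0, 0, 0, -1.4, 0.28, 0, 0, 0, 0])

```text
time: 3.78
position: [0.4791, 0.1743, 0.062]
tool_rot: [0.774, 0.633, 0.007, 0.006]
ft_force: [17.5, -11.7, -11.8]
grip_width: 0.0141
grip_force: 15.0
```

The tool stopped after 57 mm with 17 N. That fits the shutter having started about 8 mm open, so I'll release, rise and look.

send_rows(moves=[0, 0.4, -0.08, 0, 0, 0, 0, 0, 0.7, -0.15, 0, 0, 0, 0, 0.6, 0.8, -0.16, 0, 0, 0, 0, 0.6, 0.8, -0.16, 0, 0, 0, 0, 0.6, 0.8, -0.16, 0, 0, 0, 0])

```text
time: 4.2
position: [0.4766, 0.174, 0.0609]
tool_rot: [0.775, 0.632, -0.002, -0.001]
ft_force: [0.2, 0.7, -0.3]
grip_width: 0.0267
grip_force: 0.0
```

send_rows(moves=[0.6, 0, 0, 0.5, 0, 0, 0, 0.6, 0, 0, 3, 0, 0, 0, 0.6, 0, 0, 6.5, 0, 0, 0, 0.6, 0, -3, 9, 0, 0, 0, 0.6, 0.5, -7, 10, 0, 0, 0])

```text
time: 4.62
position: [0.4837, 0.1057, 0.1645]
tool_rot: [0.773, 0.634, 0.002, 0.001]
ft_force: [0.8, 0.6, 0.6]
grip_width: 0.051
grip_force: 0.0
```

send_rows(moves=[0.6, 1.1, -3.9, 0, 0, 0, 0.05, 0.6, 2.2, -7.8, 0, 0, 0, 0.1, 0.6, 3.3, -11.7, 0, 0, 0, 0.15, 0.6, 4.4, -15.6, 0, 0, 0, 0.2, 0.6, 5.5, -19.5, 0, 0, 0, 0.25])

```text
time: 5.03
position: [0.5381, -0.0924, 0.1616]
tool_rot: [0.689, 0.724, -0.0, -0.001]
ft_force: [1.7, 0.0, 0.6]
grip_width: 0.0524
grip_force: 0.0
```

```bash
python3 - <<'E'
from m import *
np.set_printoptions(precision=4,suppress=True)
o=monitor.get_obs();print(o["position"],o["tool_rot"],o["time"],o["grip_width"],o["ft_force"])
c=cam("top"); np.savez("top1.npz",P=cloud(c)); I=c["pixels"]
a=cv2.resize(I[195:310,180:340],None,fx=5,fy=5,interpolation=cv2.INTER_CUBIC)
cv2.imwrite("pics/top1.png",a[:600])
s=cam("side"); cv2.imwrite("pics/side1.png",cv2.resize(s["pixels"][230:350,200:360],None,fx=5,fy=5,interpolation=cv2.INTER_CUBIC))
for n,c,r,b in(("top",c,(250,240,320,300),(250,215,320,300)),("side",s,(300,245,370,320),(280,240,370,320))):
    P=cloud(c);I=c["pixels"]
    m=blob(I,(0,150,60),(6,255,255),r,P,.065,.09);uv,N=cen(m);print(n,"red",uv,N,np.median(P[m>0],0),onplane(c,[uv],.077))
    m=blob(I,(105,150,60),(125,255,255),b,P,.03,.05);print(cv2.minAreaRect(onplane(c,np.argwhere(m>0)[:,::-1],.041)[:,:2].astype(np.float32)),m.sum()/255)
E
```

```text
[ 0.5381 -0.0924  0.1616] [ 0.6893  0.7244 -0.0002 -0.0008] 5.0333 0.05239460481415355 [1.6886 0.012  0.5541]
top red [np.float64(nan), np.float64(nan)] 0 [nan nan nan] [[nan nan nan]]
((0.5008889436721802, 0.18976888060569763), (0.028622040525078773, 0.06261774897575378), 77.84011840820312) 264.0
side red [np.float64(339.05102040816325), np.float64(279.9591836734694)] 98 [0.4759 0.1773 0.0758] [[0.4753 0.1795 0.077 ]]
((0.4968130886554718, 0.17099814116954803), (0.06566209346055984, 0.0669039934873581), 78.51103973388672) 535.0m.py:8: RuntimeWarning: Mean of empty slice.
  v,u=np.nonzero(m); return [u.mean(),v.mean()],len(u)
  ret = ret.dtype.type(ret / rcount)
  return _methods._mean(a, axis=axis, dtype=dtype,
  ret = um.true_divide(
```

View pics/top1.png

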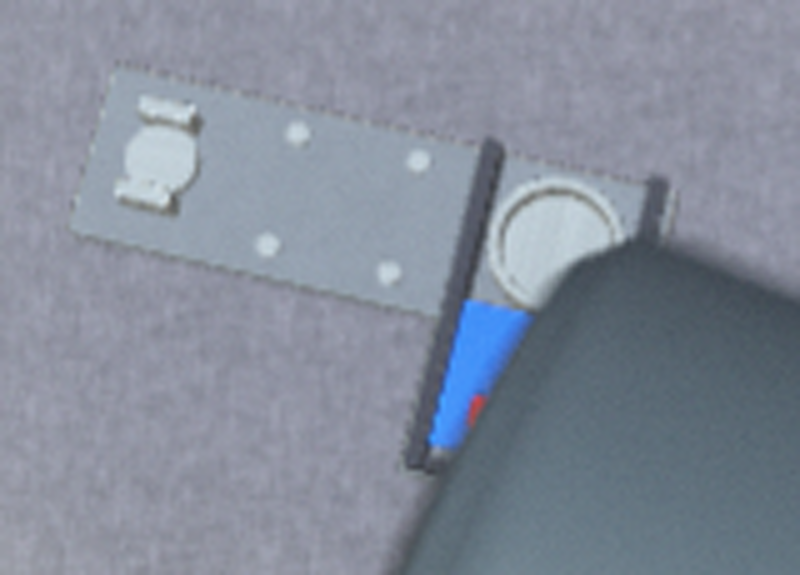

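View pics/side1.png

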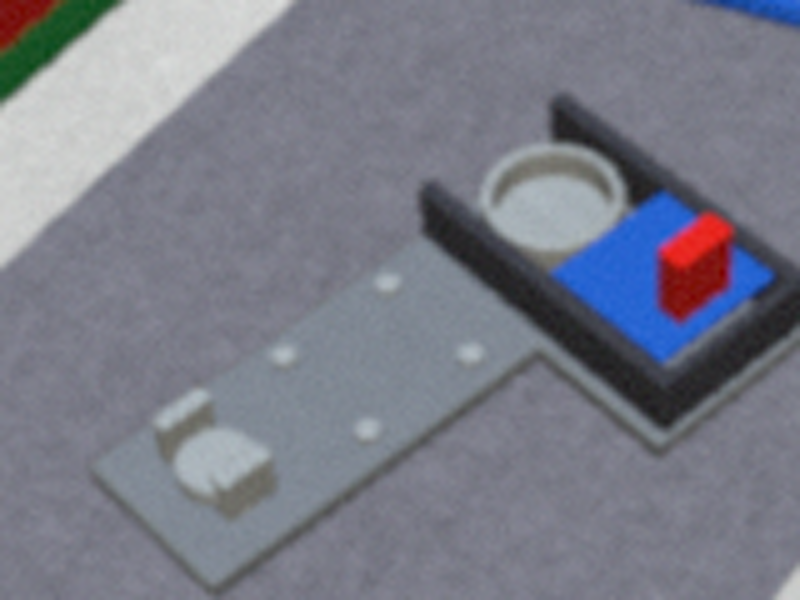

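The seat is open: its ring centre is near (290,243) in the top view and (310,271) in the side view, and the plate lies clear of it. The fork is near (211,225) top and (242,317) side. I'll check seat, plate and rest against the given distances.

```bash
python3 - <<'E'
from m import *
np.set_printoptions(precision=4,suppress=True)
t=cam("top"); s=cam("side")
S=lambda x,y,ox,oy:[ox+x/5-.4,oy+y/5-.4]
for n,c,a,b in(("top",t,S(555,243,180,195),S(155.5,151,180,195)),("side",s,S(554,205,200,230),S(214,437,200,230))):
    A,B=onplane(c,[a,b],.036)[:,:2]; d=B-A; print(n,A,B,np.linalg.norm(d),np.degrees(np.arctan2(d[1],d[0])))
y=np.array([-.98,.2]); 
P=cloud(s); I=s["pixels"]
# ring: points at rim height near seat
for n,c in(("top",t),("side",s)):
    P=cloud(c); hsv=cv2.cvtColor(c["pixels"],cv2.COLOR_BGR2HSV)
    for nm,z0,z1,cen0,rad in(("ring",.033,.0395,(.560,.158),.031),("prongs",.030,.042,(.597,.334),.035)):
        m=(P[...,2]>z0)&(P[...,2]<z1)&(np.hypot(P[...,0]-cen0[0],P[...,1]-cen0[1])<rad)&(hsv[...,1]<100)&(hsv[...,2]>100)
        q=P[m][:,:2]; 
        if len(q)>10:
            A=np.c_[2*q,np.ones(len(q))]; x=np.linalg.lstsq(A,(q**2).sum(1),rcond=None)[0]
            print(n,nm,len(q),"circ",x[:2],np.sqrt(x[2]+x[:2]@x[:2]),"mean",q.mean(0),"rect",cv2.minAreaRect(q.astype(np.float32)))
# lever repeat bar endpoints
for n,c,roi in(("top",t,(495,212,530,247)),):
    m=blob(c["pixels"],(0,0,0),(180,90,255),roi,cloud(c),.034,.055)
    print("headcirc",cv2.minEnclosingCircle(onplane(c,np.argwhere(m>0)[:,::-1],.044)[:,:2].astype(np.float32)*1000))
E
```

```text
top [0.5611 0.1592] [0.5973 0.3344] 0.17888027025486533 78.32469591821629
side [0.5573 0.1615] [0.5959 0.3335] 0.17627878907606676 77.36760333812758
top ring 123 circ [0.5612 0.1587] 0.02725544817371101 mean [0.5666 0.165 ] rect ((0.5649744868278503, 0.1623649150133133), (0.04619738459587097, 0.05874966084957123), 49.3952522277832)
top prongs 91 circ [0.5975 0.3345] 0.02045819599473486 mean [0.5981 0.3343] rect ((0.5976225137710571, 0.33453506231307983), (0.024419743567705154, 0.0465044230222702), 77.28086853027344)
side ring 162 circ [0.5608 0.1585] 0.02722802018560061 mean [0.5607 0.1584] rect ((0.5601457953453064, 0.15769967436790466), (0.05760480836033821, 0.05823882296681404), 80.984130859375)
side prongs 115 circ [0.5956 0.3347] 0.020479439444551426 mean [0.5954 0.3349] rect ((0.5961319208145142, 0.33489686250686646), (0.02471388876438141, 0.04760526120662689), 78.6130142211914)Traceback (most recent call last):
  File "<stdin>", line 21, in <module>
  File "h.py", line 11, in onplane
    d=rays(c,uv)@c["R"]; o=-c["R"].T@c["t"]; return o+d*((z-o[2])/d[:,2])[:,None]
      ~~~~^^^^^^
  File "h.py", line 8, in rays
    n=cv2.undistortPoints(np.array(uv,float).reshape(-1,1,2),c["K"],c["d"]).reshape(-1,2)
      ~~~~~~~~~~~~~~~~~~~^^^^^^^^^^^^^^^^^^^^^^^^^^^^^^^^^^^^^^^^^^^^^^^^^^
cv2.error: OpenCV(4.12.0) /io/opencv/modules/calib3d/src/undistort.dispatch.cpp:347: error: (-215:Assertion failed) CV_IS_MAT(_src) && CV_IS_MAT(_dst) && (_src->rows == 1 || _src->cols == 1) && (_dst->rows == 1 || _dst->cols == 1) && _src->cols + _src->rows - 1 == _dst->rows + _dst->cols - 1 && (CV_MAT_TYPE(_src->type) == CV_32FC2 || CV_MAT_TYPE(_src->type) == CV_64FC2) && (CV_MAT_TYPE(_dst->type) == CV_32FC2 || CV_MAT_TYPE(_dst->type) == CV_64FC2) in function 'cvUndistortPointsInternal'
```

Seat (0.561,0.1586) to rest is 179.6 mm at yaw 78.5°, and the plate is 65.4 mm from the seat, so the shutter is fully open. Next the lever: balance point at about (0.6005,-0.275), bar yaw 95.5°.

send_rows(moves=[0.6, 1.2, -3.7, 0, 0, 0, 0.01, 0.6, 2.4, -7.4, 0, 0, 0, 0.02, 0.6, 3.6, -11, 0, 0, 0, 0.03, 0.6, 4.8, -14.7, 0, 0, 0, 0.046, 0.6, 6.2, -18.3, 0, 0, 0, 0.046])

```text
time: 5.65
position: [0.6004, -0.2727, 0.1612]
tool_rot: [0.672, 0.74, -0.0, -0.002]
ft_force: [0.7, -0.3, -0.1]
grip_width: 0.0521
grip_force: 0.0
```

send_rows(moves=[0.6, 0, 0, -2, 0, 0, 0, 0.6, 0, 0, -4.5, 0, 0, 0, 0.6, 0, 0, -6.5, 0, 0, 0, 0.6, 0, 0, -7.5, 0, 0, 0, 0.6, 0, 0, -7.5, 0, 0, 0])

```text
time: 6.07
position: [0.5988, -0.2707, 0.0835]
tool_rot: [0.673, 0.74, -0.0, -0.004]
ft_force: [-0.4, -0.3, -0.2]
grip_width: 0.0522
grip_force: 0.0
```

```bash
python3 - <<'E'
from m import *
np.set_printoptions(precision=4,suppress=True)
o=monitor.get_obs();print(o["position"],o["tool_rot"],o["time"],o["grip_width"],o["ft_force"])
c=cam("side"); cv2.imwrite("pics/side2.png",cv2.resize(c["pixels"][90:230,340:500],None,fx=4,fy=4,interpolation=cv2.INTER_CUBIC))
E
```

```text
[ 0.5988 -0.2707  0.0835] [ 0.6728  0.7398 -0.0005 -0.0039] 6.0667 0.052152146612277975 [-0.4281 -0.2588 -0.1904]
```

View pics/side2.png

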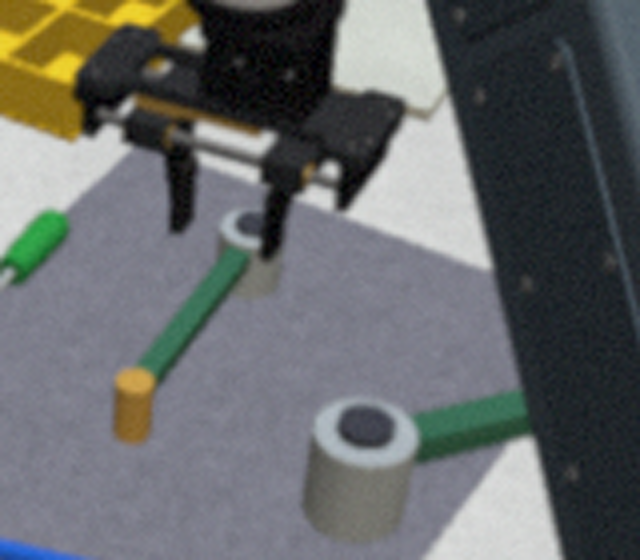

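The gripper straddles the green bar near the steel head, with fingers on both sides and clear of everything else. Now I'll descend and check the position before closing.

send_rows(moves=[0.6, 0.1, -0.1, -2, 0, 0, 0, 0.6, 0.1, -0.2, -4, 0, 0, 0, 0.6, 0.1, -0.2, -5.3, 0, 0, 0, 0.6, 0.1, -0.2, -5.7, 0, 0, 0, 0.6, 0.1, -0.2, -5.7, 0, 0, 0])

```text
time: 6.53
position: [0.6017, -0.2754, 0.0292]
tool_rot: [0.673, 0.739, -0.0, -0.001]
ft_force: [0.7, 0.3, 0.7]
grip_width: 0.052
grip_force: 0.0
```

send_rows(moves=[0.5, 0, 0, 0, 0, 0, 0, 0.5, 0, 0, 0, 0, 0, 0])

```text
time: 6.7
position: [0.6028, -0.2765, 0.0309]
tool_rot: [0.673, 0.739, 0.0, 0.001]
ft_force: [0.4, -0.3, -0.3]
grip_width: 0.0462
grip_force: 0.0
```

send_rows(moves=[0.5, -0.2, 0.15, -0.4, 0, 0, 0, 0.5, -0.2, 0.15, -0.4, 0, 0, 0, 0.5, -0.2, 0.15, -0.4, 0, 0, 0, 0.1, -0.2, 0.15, -0.4, 0, 0, 0, 0, -0.2, 0.15, -0.4, 0, 0, 0], grip_force=40)

```text
time: 7.12
position: [0.6001, -0.2747, 0.0257]
tool_rot: [0.674, 0.739, 0.0, 0.0]
ft_force: [-0.1, -1.0, -0.2]
grip_width: 0.0365
grip_force: 0.0
```

send_rows(moves=[0, 0, 0, 0, 0, 0, 0, 0, 0, 0, 0, 0, 0, 0, 0, 0, 0, 0, 0, 0, 0, 0, 0, 0, 0, 0, 0, 0, 0, 0, 0, 0, 0, 0, 0])

```text
time: 7.53
position: [0.6005, -0.2747, 0.0256]
tool_rot: [0.674, 0.739, 0.0, 0.001]
ft_force: [1.1, -0.9, -0.6]
grip_width: 0.0159
grip_force: 40.0
```

send_rows(moves=[0, 0, 0, 0, 0, 0, 0, 0, 0, 0, 0, 0, 0, 0, 0, 0, 0, 0, 0, 0, 0, 0, 0, 0, 0, 0, 0, 0])

```text
time: 7.87
position: [0.6004, -0.2748, 0.0257]
tool_rot: [0.674, 0.739, 0.0, 0.001]
ft_force: [3.0, -0.4, -0.3]
grip_width: 0.0154
grip_force: 40.0
```

send_rows(moves=[0, 0, 0, 0.5, 0, 0, 0, 0, 0, 0, 1.5, 0, 0, 0, 0, 0, 0, 3, 0, 0, 0, 0, 0, 0, 4.5, 0, 0, 0, 0, 0, 0, 5, 0, 0, 0])

```text
time: 8.28
position: [0.6, -0.2749, 0.0775]
tool_rot: [0.673, 0.739, -0.0, 0.001]
ft_force: [1.2, -0.4, -5.6]
grip_width: 0.0154
grip_force: 40.0
```

send_rows(moves=[0, 0, 0, 2, 0, 0, 0, 0, 0, 0, 4.5, 0, 0, 0, 0, 0, 0, 7, 0, 0, 0, 0, 0, 0, 8, 0, 0, 0, 0, 0, 0, 8, 0, 0, 0])

```text
time: 8.7
position: [0.6012, -0.2756, 0.1584]
tool_rot: [0.673, 0.739, 0.0, 0.003]
ft_force: [0.8, -1.4, -5.6]
grip_width: 0.0155
grip_force: 40.0
```

```bash
cat > lev.py <<'E'
from m import *
np.set_printoptions(precision=4,suppress=True)
o=monitor.get_obs();print(o["position"],o["tool_rot"],o["time"],o["grip_width"],o["ft_force"],o["moment"])
def lev(z0,z1,x,y,save=None):
    for n in("top","side"):
        c=cam(n);P=cloud(c);H=cv2.cvtColor(c["pixels"],cv2.COLOR_BGR2HSV)
        if save: cv2.imwrite(f"pics/{n}{save}.png",c["pixels"])
        near=(P[...,2]>z0)&(P[...,2]<z1)&(np.hypot(P[...,0]-x,P[...,1]-y)<.18)
        for k,lo,hi in(("brass",(10,120,60),(25,255,255)),("bar",(60,80,30),(90,255,255)),("steel",(0,0,100),(180,60,255))):
            m=(cv2.inRange(H,np.array(lo),np.array(hi))>0)&near; q=P[m]
            if len(q)<8: print(n,k,len(q)); continue
            zt=np.percentile(q[:,2],95); 
            if k!="bar": q=q[q[:,2]>zt-.006]
            e=np.linalg.svd(q-q.mean(0),full_matrices=False)[2][0]; e=e*np.sign(e[1])
            ctr,r=cv2.minEnclosingCircle((q[:,:2]*1000).astype(np.float32))
            print(n,k,len(q),"med",np.median(q,0),"mean",q.mean(0),"ztop",zt,"dir",e,"circ",np.array(ctr),r)
E
python3 - <<'E'
from lev import *
lev(.12,.22,.6,-.27,"3")
E
```

```text
[ 0.6012 -0.2756  0.1584] [0.6734 0.7392 0.0003 0.0028] 8.7 0.015522927110583652 [ 0.7593 -1.4154 -5.6386] [-0.0088 -0.1354  0.0158]
top brass 0
top bar 0
top steel 1
side brass 19 med [ 0.6776 -0.2369  0.2168] mean [ 0.6704 -0.2464  0.2159] ztop 0.21572536009600396 dir [-0.5839  0.8112  0.0313] circ [ 656.3584 -256.4202] 38.06987380981445
side bar 228 med [ 0.5928 -0.2253  0.171 ] mean [ 0.5933 -0.224   0.171 ] ztop 0.1766730912345561 dir [-0.1196  0.9925 -0.0269] circ [ 592.9678 -227.4585] 65.89309692382812
side steel 22 med [ 0.5159 -0.2727  0.216 ] mean [ 0.541  -0.2707  0.2158] ztop 0.21708688055240147 dir [0.9674 0.2513 0.0305] circ [ 568.6033 -272.156 ] 65.80696868896484
```

View pics/side3.png

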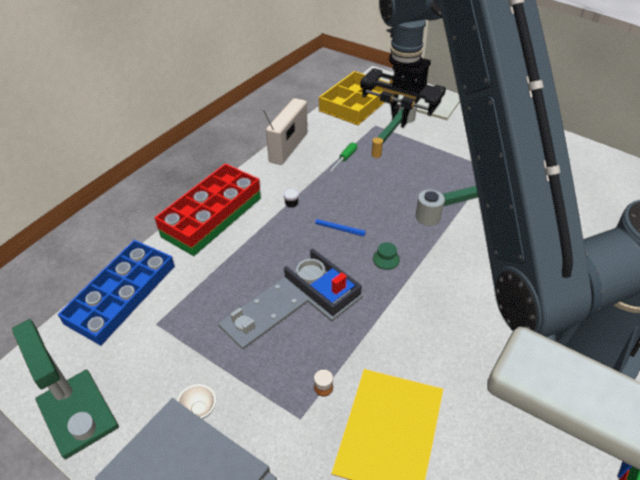

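The side view shows the lever held level near (395,125), with the shutter grip at (338,285), the seat open and the other things undisturbed. Now I'll carry it over the cradle.

send_rows(moves=[0, -0.1, 1.5, 0, 0, 0, -0.02, 0, -0.3, 4.5, 0, 0, 0, -0.04, 0, -0.5, 8, 0, 0, 0, -0.06, 0, -0.8, 12, 0, 0, 0, -0.08, 0, -1, 16, 0, 0, 0, -0.1])

```text
time: 9.22
position: [0.5877, -0.113, 0.1529]
tool_rot: [0.711, 0.704, -0.001, -0.003]
ft_force: [0.7, 0.7, -5.5]
grip_width: 0.0159
grip_force: 40.0
```

send_rows(moves=[0, -0.2, 4, 0, 0, 0, -0.02, 0, -0.5, 8, 0, 0, 0, -0.04, 0, -0.8, 12, 0, 0, 0, -0.06, 0, -1, 16, 0, 0, 0, -0.08, 0, -1.2, 19.5, 0, 0, 0, -0.1])

```text
time: 9.63
position: [0.5755, 0.083, 0.1532]
tool_rot: [0.744, 0.668, -0.002, -0.002]
ft_force: [1.3, -0.8, -4.1]
grip_width: 0.0153
grip_force: 40.0
```

send_rows(moves=[0, -0.2, 3.5, 0, 0, 0, -0.02, 0, -0.5, 7, 0, 0, 0, -0.04, 0, -0.7, 10, 0, 0, 0, -0.06, 0, -0.8, 12, 0, 0, 0, -0.08, 0, -0.9, 12.6, 0, 0, 0, -0.094])

```text
time: 10.05
position: [0.5667, 0.2098, 0.1532]
tool_rot: [0.774, 0.634, -0.001, -0.002]
ft_force: [0.2, -0.3, -5.7]
grip_width: 0.0154
grip_force: 40.0
```

send_rows(moves=[0, 0, 0, 0, 0, 0, 0, 0, 0, 0, 0, 0, 0, 0, 0, 0, 0, 0, 0, 0, 0])

```text
time: 10.3
position: [0.5686, 0.2049, 0.1546]
tool_rot: [0.775, 0.632, -0.001, -0.0]
ft_force: [0.1, -0.6, -5.4]
grip_width: 0.0155
grip_force: 40.0
```

```bash
python3 - <<'E'
from lev import *
lev(.12,.195,.57,.205,"4")
E
```

```text
[0.5686 0.2049 0.1546] [ 0.7747  0.6323 -0.0011 -0.0002] 10.3 0.015507414482531677 [ 0.0933 -0.5603 -5.4134] [ 0.046  -0.1103 -0.0425]
top brass 1
top bar 53 med [0.5849 0.2821 0.1692] mean [0.5848 0.2815 0.1692] ztop 0.17114496162829818 dir [-0.0403  0.9991  0.0123] circ [585.5749 281.5511] 9.290678024291992
top steel 88 med [0.5607 0.1423 0.1736] mean [0.5607 0.1422 0.1739] ztop 0.1772318555332544 dir [ 0.9881  0.1532 -0.011 ] circ [560.7318 147.11  ] 18.449569702148438
side brass 119 med [0.5927 0.3322 0.1713] mean [0.5927 0.3322 0.1711] ztop 0.17290561211119512 dir [-0.7131  0.6982 -0.0632] circ [593.4961 332.1588] 12.935672760009766
side bar 541 med [0.5781 0.2681 0.1687] mean [0.578  0.2673 0.1671] ztop 0.17138247028426198 dir [ 0.1907  0.9816 -0.0046] circ [579.8733 267.2942] 55.0936393737793
side steel 23 med [0.5878 0.2596 0.17  ] mean [0.5875 0.2615 0.1698] ztop 0.17126480079178627 dir [0.1912 0.9816 0.0001] circ [588.5985 269.081 ] 44.74394607543945
```

View pics/side4.png

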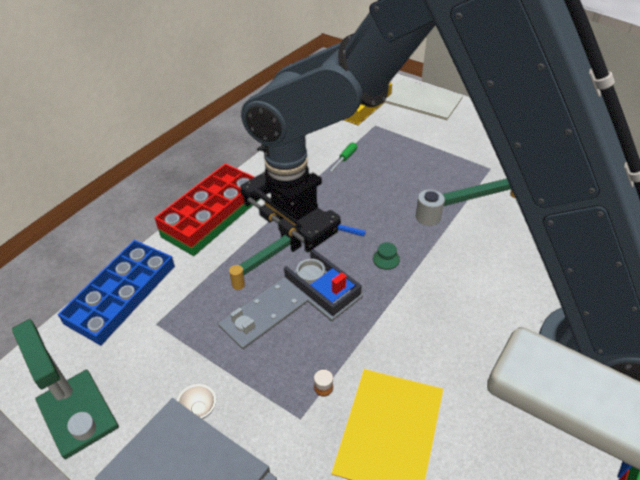

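View pics/top4.png

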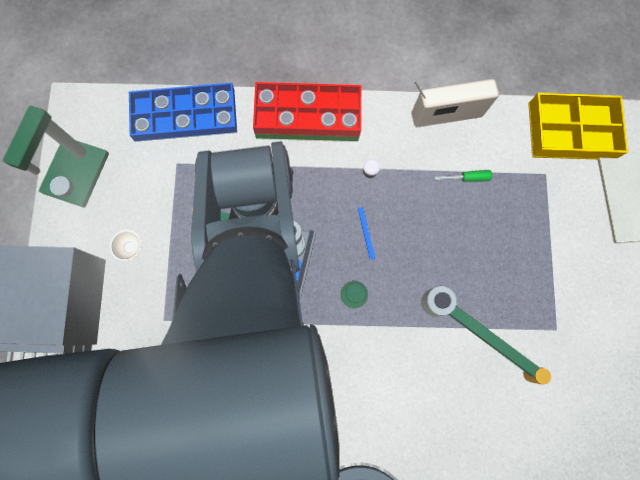

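The lever hangs level over the cradle: tail at (237,275) in the side view over the fork, head (297,235) in the top view, bystanders unmoved. I'll let it settle while descending, then measure again.

send_rows(moves=[0, 0, 0, -0.7, 0, 0, 0, 0, 0, 0, -1.8, 0, 0, 0, 0, 0, 0, -2.8, 0, 0, 0, 0, 0, 0, -3.5, 0, 0, 0, 0, 0, 0, -3.5, 0, 0, 0])

```text
time: 10.82
position: [0.5672, 0.2058, 0.1179]
tool_rot: [0.775, 0.632, -0.002, -0.001]
ft_force: [-0.9, -1.0, -5.9]
grip_width: 0.0153
grip_force: 40.0
```

send_rows(moves=[0, 0, 0, 0, 0, 0, 0, 0, 0, 0, 0, 0, 0, 0, 0, 0, 0, 0, 0, 0, 0, 0, 0, 0, 0, 0, 0, 0, 0, 0, 0, 0, 0, 0, 0])

```text
time: 11.23
position: [0.5693, 0.2065, 0.1211]
tool_rot: [0.774, 0.633, 0.0, 0.0]
ft_force: [-0.4, -0.3, -5.4]
grip_width: 0.0158
grip_force: 40.0
```

```bash
python3 - <<'E'
from lev import *
lev(.09,.15,.57,.205)
o=monitor.get_obs();print(o["position"],o["tool_rot"],o["joint_velocities"])
E
```

```text
[0.5693 0.2065 0.1211] [0.7744 0.6327 0.0005 0.0003] 11.2333 0.015839033016161738 [-0.4113 -0.2906 -5.4165] [ 0.006  -0.0368  0.0174]
top brass 5
top bar 17 med [0.5886 0.284  0.1359] mean [0.5889 0.283  0.1357] ztop 0.1384568243457071 dir [ 0.0295  0.9783 -0.2051] circ [588.585 281.367] 7.148210048675537
top steel 93 med [0.5619 0.1445 0.1393] mean [0.5617 0.1441 0.1397] ztop 0.14271191722570717 dir [ 0.9882  0.1529 -0.0119] circ [560.8131 148.0695] 19.186159133911133
side brass 114 med [0.5925 0.3344 0.1376] mean [0.5928 0.3341 0.1374] ztop 0.1393482946645102 dir [-0.8984  0.4375 -0.0376] circ [594.1988 334.0725] 12.486244201660156
side bar 517 med [0.5783 0.2691 0.1348] mean [0.5781 0.2689 0.1334] ztop 0.137840730369749 dir [0.1878 0.9822 0.0038] circ [577.0176 269.0054] 55.383148193359375
side steel 18 med [0.5867 0.2523 0.1353] mean [0.5865 0.2517 0.1355] ztop 0.13721867378048683 dir [0.1228 0.9922 0.022 ] circ [591.9456 252.3086] 39.10794448852539
[0.5691 0.2065 0.1209] [0.7744 0.6327 0.0003 0.0002] [ 0.0002  0.0016  0.0013 -0.0002 -0.0007 -0.0009]
```

```bash
cat > fit.py <<'E'
from m import *
from scipy.optimize import least_squares
np.set_printoptions(precision=4,suppress=True)
def headtail():
    o=monitor.get_obs(); t=o["position"]; zb=t[2]-.0257
    a=2*np.arctan2(o["tool_rot"][1],o["tool_rot"][0]); ax=np.array([np.cos(a),np.sin(a)])
    print("TCP",t,"yaw",np.degrees(a),"expect head",t[:2]-.0476*ax,"tail",t[:2]+.1324*ax)
    c=cam("top");P=cloud(c);H=cv2.cvtColor(c["pixels"],cv2.COLOR_BGR2HSV)
    e=t[:2]-.0476*ax
    m=((abs(P[...,2]-zb-.044)<.007)&(H[...,1]<90)&(H[...,2]>90)&(np.hypot(P[...,0]-e[0],P[...,1]-e[1])<.035)).astype(np.uint8)
    k=max(cv2.findContours(m,cv2.RETR_EXTERNAL,cv2.CHAIN_APPROX_NONE)[0],key=len).reshape(-1,2)
    w=onplane(c,k,zb+.044)[:,:2]; px=np.linalg.norm(onplane(c,[[300,230],[301,230]],zb+.044)[1]-onplane(c,[[300,230]],zb+.044)[0])
    s=w[(w-e)@ax<-.008]     # the far side, free of the gripper
    r=least_squares(lambda x:np.hypot(*(s-x).T)-(.022-px/2),e,loss="soft_l1",f_scale=.001)
    print("head top-cam",r.x,len(s),"rms",np.sqrt(2*r.cost/len(s)),"along",(r.x-e)@ax,"across",(r.x-e)@[-ax[1],ax[0]])
    c=cam("side");P=cloud(c);H=cv2.cvtColor(c["pixels"],cv2.COLOR_BGR2HSV); e=t[:2]+.1324*ax
    m=(cv2.inRange(H,np.array((10,120,60)),np.array((25,255,255)))>0)&(np.hypot(P[...,0]-e[0],P[...,1]-e[1])<.04)&(P[...,2]>zb-.01)
    q=P[m]; o3=(-c["R"].T@c["t"])[:2]; d=(e-o3)/np.linalg.norm(e-o3); n=np.array([-d[1],d[0]])
    f=q[(q[:,2]>zb+.005)&(q[:,2]<zb+.034),:2]; lat=(f-e)@n; dep=(f-e)@d
    mid=abs(lat-np.median(lat))<.005
    print("tail side: lateral",(lat.max()+lat.min())/2,"width",np.ptp(lat),"depth off",np.median(dep[mid])+.0115,len(f), "d",d,"along",((np.median(dep[mid])+.0115)*d+(lat.max()+lat.min())/2*n)@ax)
E
python3 -c "
from fit import *
headtail()"
```

```text
TCP [0.5691 0.2065 0.1209] yaw 78.49413888875377 expect head [0.5596 0.1598] tail [0.5955 0.3362]
head top-cam [0.5601 0.1587] 34 rms 0.0023978651911512783 along -0.0009691558901891346 across -0.0006519816677364264
tail side: lateral -0.0034916091562626275 width 0.021341731484415816 depth off 0.002407542909118817 118 d [ 0.749  -0.6626] along -0.004227554948888014
```

Head against seat is off by (-1,0) mm and tail against rest by (-1,-3) mm. I'll make a small correction and lower the last 29 mm.

send_rows(moves=[0, 0, 0, -0.5, 0, 0, 0, 0, 0.1, 0.1, -1.2, 0, 0, 0, 0, 0.1, 0.1, -1.9, 0, 0, 0, 0, 0.1, 0.1, -2.5, 0, 0, 0, 0, 0.1, 0.1, -2.9, 0, 0, 0])

```text
time: 11.85
position: [0.5692, 0.2072, 0.09]
tool_rot: [0.774, 0.633, -0.001, -0.001]
ft_force: [-0.3, 0.6, -5.4]
grip_width: 0.0155
grip_force: 40.0
```

send_rows(moves=[0, 0, 0, 0, 0, 0, 0, 0, 0, 0, 0, 0, 0, 0, 0, 0, 0, 0, 0, 0, 0, 0, 0, 0, 0, 0, 0, 0, 0, 0, 0, 0, 0, 0, 0])

```text
time: 12.27
position: [0.5702, 0.2074, 0.092]
tool_rot: [0.774, 0.633, 0.0, 0.0]
ft_force: [1.1, 0.8, -5.1]
grip_width: 0.0154
grip_force: 40.0
```

send_rows(moves=[0, 0, 0, 0, 0, 0, 0, 0, 0, 0, 0, 0, 0, 0, 0, 0, 0, 0, 0, 0, 0, 0, 0, 0, 0, 0, 0, 0, 0, 0, 0, 0, 0, 0, 0])

```text
time: 12.68
position: [0.57, 0.2074, 0.0916]
tool_rot: [0.774, 0.633, 0.0, 0.0]
ft_force: [-1.1, -0.1, -5.1]
grip_width: 0.0155
grip_force: 40.0
```

```bash
python3 - <<'E'
from fit import *
headtail()
from lev import lev
lev(.06,.12,.57,.205,"5")
o=monitor.get_obs();print(o["position"],o["tool_rot"],abs(o["joint_velocities"]).max())
E
python3 -c "
import cv2;I=cv2.imread('pics/side5.png');cv2.imwrite('pics/side5c.png',cv2.resize(I[200:350,200:400],None,fx=4,fy=4,interpolation=cv2.INTER_CUBIC))"
```

```text
TCP [0.57   0.2074 0.0916] yaw 78.48322334946917 expect head [0.5605 0.1607] tail [0.5964 0.3371]
head top-cam [0.5602 0.1593] 35 rms 0.002374768408271284 along -0.0014896240730141303 across -8.151484999128778e-05
tail side: lateral -0.003362619769406362 width 0.021193161856772006 depth off 0.001866987501057656 110 d [ 0.7502 -0.6612] along -0.00384574060440503
[0.5699 0.2074 0.0916] [ 0.7745  0.6326  0.     -0.    ] 12.7833 0.015388401609263788 [ 0.3164  0.4499 -5.6848] [ 0.0037 -0.1237 -0.0486]
top brass 8 med [0.5953 0.344  0.108 ] mean [0.5957 0.3442 0.1081] ztop 0.11060699148149905 dir [ 0.9549  0.0742 -0.2874] circ [595.2244 343.9408] 6.093230724334717
top bar 0
top steel 90 med [0.5638 0.1454 0.1104] mean [0.563  0.1469 0.1105] ztop 0.11345226505814125 dir [ 0.2736  0.9618 -0.0079] circ [579.4131 240.1103] 105.63748931884766
side brass 110 med [0.5934 0.3345 0.1079] mean [0.5941 0.3346 0.1077] ztop 0.10958244768098624 dir [-0.6969  0.717  -0.0166] circ [594.4976 333.8899] 12.343330383300781
side bar 499 med [0.5788 0.2702 0.1053] mean [0.5791 0.2702 0.1039] ztop 0.10843899388027832 dir [0.1913 0.9815 0.0108] circ [582.1541 269.5722] 55.003753662109375
side steel 18 med [0.5878 0.2539 0.1068] mean [0.5876 0.2589 0.1065] ztop 0.10893388821825122 dir [ 0.1899  0.9818 -0.0028] circ [591.0295 270.4146] 47.96924591064453
[0.5699 0.2074 0.0915] [ 0.7745  0.6326 -0.      0.    ] 0.0019573125869057004
```

View pics/side5c.png

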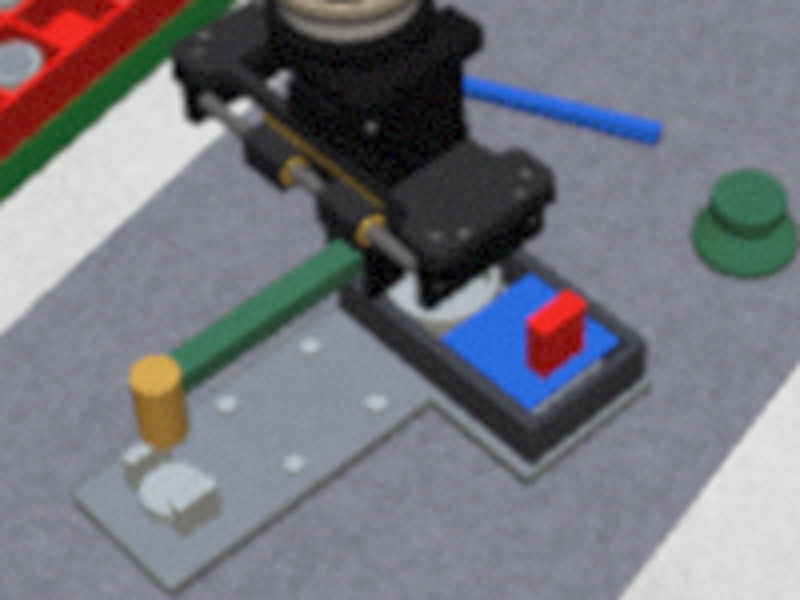

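The lever is level: the tail sits above the fork and the head is within about 1 mm of the seat centre. The underside is about 66 mm above the bench, 3 cm above the cradle. The shutter is fully open and the arm is still, so I'm handing in.

```bash
python3 -c "
from rig import workorder
print(workorder.hand_in())"
```

```text
the job is handed in; nothing more can be done
None
```

The job is handed in: the shutter is at its end stop, and the smaller lever is held still and level about 3 cm above the cradle, head within about 1 mm of the seat centre and tail within about 2 mm of the rest by my camera measurements.

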